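# Set the air-driven side guide to the setting block with the hand valve

## Task

Set the box guide to width: push the red-knobbed valve lever over to the left and hold it there until the blue moving guide has run up and closed on the orange setting block, which stands against the fixed fence, then let the lever spring back to its centre. After that lift the setting block out of the lane and stand it upright on the floor of the green bin, handle up. The guide must stay where the block set it, so move it only with the lever, never push it by hand, and do not shift the label roll or the tally counter.

Things in the scene. Friction and masses are not known exactly. Their poses are not given: they have to be found in the camera images.
- station: Fixed aluminium base, 150 (x) x 190 (y) x 25 mm high; origin at the centre of its underside on the conveyor; x away from the robot, y to its left, apart from yaw. On its top stands a fixed steel fence along x, 140 long, 12 thick, 45 mm high, inner face at y = +70 mm looking to -y. The lane runs along x between fence and moving guide.
- guide (a joint): Guide's travel (m) towards the fence (station +y): 0 open, 0.066 last stop; face at station y = travel - 0.040. It meets the block at about 0.060. Starts at 0 to 0.03. Runs to the fence while the lever is held left by over 0.2 rad (about 18 mm/s fully over), back with the lever right, stays with the lever centred. Weak (2 N): it stops by itself on the block.
- guide_face (a point): The moving guide: blue upright rail with a white facing, 130 long (x), 14 thick (y), from 25 to 70 mm above the conveyor, on a grey carriage. This point: middle of its white face (which looks to +y), 50 mm above the conveyor. Axes as the station.
- setting_block: Loose orange block 90 (x) x 50 (y) x 55 mm high with a black upright handle bar on top: 60 long (x), 18 thick (y), 45 mm high, so 100 mm high in all. Origin at the centre of its underside. About 0.35 kg. It stands in the lane on the station (underside 25 mm above the conveyor), its +y side against the fixed fence.
- block_grip (a point): Centre of the block's black handle, 80 mm above the block's underside; axes as the block, grasp across y (18 mm).
- lever (a joint): Angle in rad of the valve lever: 0 centred, positive to the left (valve +y), stops at +0.45 and -0.45. A spring recentres it (to within 0.05 rad): it takes about 5 N per 0.13 rad at the knob, some 17 N when fully over. Positive closes the guide.
- lever_knob (a point): Centre of the red ball knob, 34 mm diameter, on the end of the lever (12 mm steel rod). With the lever centred it lies 74 mm in front (valve -x) of the pivot and 95 mm above it, 145 mm above the conveyor: the lever leans 38 deg towards the robot. At rest it may stand up to 6 mm left or right of the pivot. Do not use its axes.
- lever_pivot (a point): Pivot of the lever, 50 mm above the conveyor, 120 mm from the knob's centre. Axes of the fixed valve: x away from the front, y to the left, z up. The lever swings in the plane that holds valve y and the centred lever.
- cover_edge (a point): Middle of the front edge of the yellow drip cover: fixed level plate 170 wide (y), 4 mm thick, 110 mm above the knob's centre, from 12 mm in front of the knob to two posts 175 mm behind this edge; front and sides open. A gripper pointing straight down hits it; tilted 35 to 45 deg, from the front, fingers forward and down along the lever, it passes. Axes as the valve.
- green_bin: Fixed green open bin, outside about 89 (x) x 126 (y) x 48 mm high, inside 80 x 116 mm, floor 2 mm above the conveyor. Origin at the centre of its underside; its long side is its own y (so the block's x goes along the bin's y).
- label_roll: Bystander: label roll lying flat, 104 mm diameter, 40 high; origin under its centre.
- tally_counter: Bystander: white round tally counter, 41 x 48 x 32 mm; origin under its centre.

How it is judged:
By the outcome, as a careful person would: the job done as asked, in the order asked, and still so for the second after the job is handed in, with the robot touching nothing.
It also fails if it takes over 69 s, if anything falls off the work surface, if the arm or the gripper's body presses on something with over 40 N, if the wrist force passes 120 N, or if a joint passes its speed limit or range.

## Robot

A 6-joint arm with a two-finger parallel gripper is mounted at the origin on a cart in front of the work surface, level with it; the furniture and walls round the work are solid. World frame = base frame: x ahead of the robot, y to its left, z up, the work surface at z = 0. Lengths are in m, angles in rad, forces in N, time in s.
With the tool pointing down it reaches from about 0.3 to 0.875 m from the base axis. Payload 6.4 kg.
Tool frame: the origin (TCP) lies between the finger pads; the fingertips stand 11 mm ahead of it and the grasp point (between the pads) lies 8 mm behind it; x points along the fingers, z is the direction in which the jaws open and shut, and the axes are right-handed (so a half turn about x gives the same grasp; the last joint's range is limited). The gripper opens to 85 mm and grips with 20 to 120 N. Pads are 22 mm wide; open, the fingers measure 114 mm over their backs; the gripper's body (76 mm by 85 mm) begins 54 mm behind the grasp point. The pads swing forward as they close: fully open they stand 13 mm farther back than shut.
Start: joints at [-1.374, 0.181, 1.607, -0, 1.354, -0.206], TCP at [0.225, -0.529, 0.242] pointing down, gripper open.
Joint ranges: [-2.99, 2.99], [-0.89, 2.07], [0.3, 2.58], [-1.14, 4.28], [0, 2.63], [-3.12, 3.12]. Speed limits (rad/s): [2.57, 2.57, 3.01, 3.14, 3.14, 3.14].

## Interface

Orientations are given as a unit quaternion [w, x, y, z].
In Python, from rig import arm, snapshot, masks_of, pinpoint gives the robot as it stands.
- The arm moves only by the shell command python3 -m handwheel 'ROWS' [FORCE]. ROWS is JSON, a list of rows, each a list of 3 entries, a list of its own where there are three numbers: the shift along the tool's x, y, z in m, then the turn, a rotation vector about the tool's x, y, z in degrees, then the opening, from 0 (shut) to 1 (fully open). A call has 1 to 5 rows; each row is the pose to reach, as a shift and turn from the pose measured when the call began, along the tool's axes at that moment; what a row does not reach only later rows make up. A row lasts 1/8 s, in which the tool goes at most 62.5 mm and 10.7 degrees, less where a joint would pass 70% of its speed; a pose out of reach is approached as far as the arm can. A call with a gripper value outside its range is refused whole. The fingers move at their own pace and stop on an object; FORCE is the grip in N (left out, the last holds). Time passes only in rows, so rows that repeat a pose let the fingers close. It gives the time, the measured TCP pose, the force and the opening at its end, in the units of the state.
- arm.sense(): the state, without advancing time (a new reading comes with each control period).
- snapshot(name): name is "scene" or "top" or "wrist"; returns a dict with "color" (384x512x3 uint8, red, green, blue), "fovy" (degrees; the focal length in pixels is half the picture's height over the tangent of half this angle, whatever the lens; pixels are square), "cx", "cy" (the principal point, pixels), "k1" (the pictures are not rectified: a ray, as slopes to the right and down, at radius r is drawn at 1 + k1 r^2 times it, then the intrinsics apply), "R" (3x3) and "t" (3): a world point X has camera coordinates R X + t; the wrist camera has in their place "hand_eye" (4x4, takes a point from camera to tool coordinates, whose origin is the TCP and whose axes are the tool frame's). Camera axes: x right, y down, z forward; pixel columns grow to the right and rows downward; lengths in m; the calibration is good to about 2 mm. A picture is of the moment at which its call begins: read the wrist's pose just before it. There is no depth.
- arm.hand_in(): hands the job in, once; it reports no verdict.
Trained networks look in a picture, given as the dict that the camera call returned (one of the last four; its "shot" number tells which), for a name from the list of things; names that differ only in an ending like _2 or _b are one class to them, and where a whole thing is asked for, a point or a joint stands for the part that bears it (a point fixed in the world has none). Each returns a list of dicts, best first, with "conf" (0 to 1); they miss things now and then, are a little off and sometimes report something else, mostly with a low value. They report only what shows in the picture. A call takes as long as a camera call.
- masks_of(picture, target): "region" (384x512 bool, what is visible of it).
- pinpoint(picture, target): "point" ([x, y, z] in m, in the coordinates of the camera as it stood for that picture, good to about 4 mm: a listed point, or the origin of a listed thing).
The state is a dict: "t": time; "joint_pos": joint angles; "joint_velocities": joint speeds; "tau": joint torques, N m; "ee_pos": TCP position; "orientation": TCP orientation; "force": force on the tool from outside, world axes, zero at the start; "ft_torque": the same for the moment, N m; "gripper_width": finger opening in m.
Only numpy, scipy, OpenCV 4.12 (cv2) and the standard library are available. Lean on these libraries where they do the work, as an engineer would, in place of code of your own. Each camera call takes 0.05 s, during which the arm holds its last target. There are 200 camera calls.

## Working session

There is one attempt and no reset: what is moved stays moved. The work goes in short steps, Python scripts to look and compute and a shell command to move; the robot and the scene stay as the last step left them, time stands still between calls to the robot, and variables do not carry over. Pictures are saved under pics/ and viewed, about 8 in all and at most 12, crops included, and the job is handed in when it is done.

```bash
ls; mkdir -p pics; cat > h.py <<'E'
import numpy as np, cv2
from rig import arm, snapshot, masks_of, pinpoint
from scipy.spatial.transform import Rotation as Ro
np.set_printoptions(precision=4,suppress=True)
def rot(q): return Ro.from_quat([q[1],q[2],q[3],q[0]]).as_matrix()
def tw(p,im,s=None):
    p=np.array(p)
    if 'R' in im: return np.array(im['R']).T@(p-np.array(im['t']))
    H=np.array(im['hand_eye']); return rot(s['orientation'])@(H[:3,:3]@p+H[:3,3])+np.array(s['ee_pos'])
def save(im,n): cv2.imwrite('pics/'+n,im['color'][:,:,::-1])
E
python3 - <<'E'
from h import *
s=arm.sense(); print(s)
a=snapshot("scene"); b=snapshot("top")
for n,im in(("scene",a),("top",b)):
    save(im,n+"0.png")
    print(n,im['fovy'],im['k1'])
    for k in "station guide_face setting_block block_grip lever_knob lever_pivot cover_edge green_bin label_roll tally_counter".split():
        r=pinpoint(im,k)
        for q in r[:2]: print(k,round(q['conf'],2),tw(q['point'],im), [x for x in q if x not in('conf','point')])
cv2.imwrite('pics/both.png',cv2.resize(np.hstack([a['color'],b['color']]),(800,300))[:,:,::-1])
E
```

```text
pics
{'t': 0.0, 'joint_pos': array([-1.3743,  0.1816,  1.608 ,  0.    ,  1.3538, -0.2063]), 'joint_velocities': array([ 0.0002, -0.0004,  0.0006,  0.0004, -0.0011,  0.0012]), 'tau': array([ -0.0003, -44.4867, -35.1341,  -0.0004,   0.009 ,   0.    ]), 'ee_pos': array([ 0.2253, -0.5284,  0.2414]), 'orientation': array([ 0.5895,  0.3903,  0.5904, -0.3894]), 'force': array([ 0.5326, -0.5339,  0.4126]), 'ft_torque': array([-0.0318,  0.001 , -0.0217]), 'gripper_width': 0.08565413005103463}
scene 57.39316829293812 -0.02897940388497604
station 0.89 [0.5398 0.0722 0.0004] []
guide_face 0.52 [0.5345 0.0499 0.0497] []
setting_block 0.85 [0.5183 0.1155 0.0245] []
setting_block 0.5 [ 0.4045  0.4882 -0.0048] []
block_grip 0.63 [0.5172 0.1134 0.1038] []
lever_knob 0.51 [0.5374 0.4041 0.1427] []
lever_pivot 0.68 [0.6089 0.4147 0.0516] []
cover_edge 0.8 [0.5281 0.4031 0.2505] []
green_bin 0.76 [0.4149 0.2943 0.001 ] []
green_bin 0.58 [0.6103 0.4157 0.0507] []
label_roll 0.94 [0.7392 0.1319 0.0013] []
tally_counter 0.72 [ 0.406   0.4897 -0.0045] []
tally_counter 0.5 [0.6106 0.4151 0.0514] []
top 43.7255394422018 -0.1974744240606262
station 0.96 [0.5318 0.0708 0.0005] []
station 0.64 [0.5352 0.4031 0.1452] []
guide_face 0.84 [0.537  0.0481 0.0508] []
setting_block 0.7 [0.5142 0.1124 0.0244] []
block_grip 0.56 [0.5117 0.1091 0.1095] []
lever_knob 0.59 [0.536  0.4034 0.1502] []
lever_pivot 0.59 [0.5145 0.1104 0.1065] []
cover_edge 0.78 [0.5216 0.403  0.2523] []
cover_edge 0.39 [0.5115 0.1062 0.1086] []
green_bin 0.55 [0.4118 0.3053 0.0019] []
label_roll 0.67 [0.7364 0.1351 0.0017] []
tally_counter 0.69 [ 0.4066  0.4889 -0.0027] []
```

```bash
python3 -m handwheel --help 2>&1 | head -20
```

```text
invalid input: not JSON, or not a number
```

View pics/both.png

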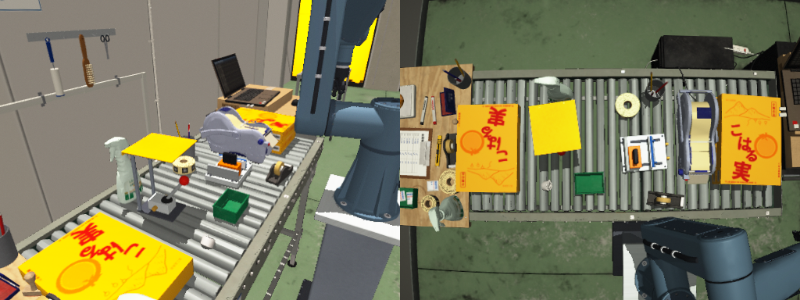

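Scene view: the yellow cover on posts has the red knob under its front edge, the green bin and the counter are in front of it, and the station with the orange block is to the right next to a tape dispenser. In the top view the station is at about (640,153), the bin at (590,183) and the cover at (555,128). Next I'll get the yaws from a top close-up.

```bash
cat >> h.py <<'E'
def proj(P,im):
    c=np.array(im['R'])@np.array(P)+np.array(im['t']); m=c[:2]/c[2]; m=m*(1+im['k1']*(m@m))
    f=192/np.tan(np.radians(im['fovy']/2)); return m*f+[im['cx'],im['cy']]
def ray(px,im,z):
    f=192/np.tan(np.radians(im['fovy']/2)); d=(np.array(px)-[im['cx'],im['cy']])/f
    u=d.copy()
    for _ in range(20): u=d/(1+im['k1']*(u@u))
    R=np.array(im['R']);t=np.array(im['t']); o=-R.T@t; v=R.T@np.array([u[0],u[1],1]); return o+v*(z-o[2])/v[2]
def go(pos,R,s=None):
    "shift (tool axes) and turn to reach TCP pos, orientation R"
    s=s or arm.sense(); C=rot(s['orientation'])
    return C.T@(np.array(pos)-s['ee_pos']), np.degrees(Ro.from_matrix(C.T@R).as_rotvec())
def tool(xax,zax):
    x=np.array(xax,float);x/=np.linalg.norm(x);z=np.array(zax,float);z-=x*(x@z);z/=np.linalg.norm(z);return np.stack([x,np.cross(z,x),z],1)
E
python3 - <<'E'
from h import *
b=snapshot("top")
for k,z in(("cover_edge",.256),("green_bin",.048),("setting_block",.08),("guide_face",.07),("station",.025)):
    for r in masks_of(b,k)[:1]:
        m=r['region'].astype(np.uint8); c=max(cv2.findContours(m,0,2)[0],key=cv2.contourArea)[:,0]
        w=np.array([ray(p,b,z)[:2] for p in c]).astype(np.float32)
        print(k,r['conf'],m.sum(),cv2.minAreaRect(w*1000))
C=rot(arm.sense()['orientation']);print(C)
u,v=proj([.53,.24,.05],b).astype(int);print(u,v)
im=b['color'][v-85:v+85,u-110:u+110]
cv2.imwrite('pics/crop.png',cv2.resize(im,None,fx=3.6,fy=3.5,interpolation=2)[:,:,::-1])
E
```

```text
cover_edge 0.67 3914 ((608.1922607421875, 417.7516784667969), (195.0792999267578, 176.6374053955078), 8.047586441040039)
green_bin 0.7 1057 ((409.9610595703125, 295.63909912109375), (122.43789672851562, 90.11842346191406), 89.71698760986328)
setting_block 0.59 413 ((515.1402587890625, 112.86004638671875), (88.10089874267578, 48.37726974487305), 3.7041585445404053)
guide_face 0.66 303 ((536.0590209960938, 42.055274963378906), (123.39262390136719, 28.26348114013672), 3.7656590938568115)
station 0.73 2224 ((534.17041015625, 63.948631286621094), (150.7869415283203, 201.49729919433594), 3.9646778106689453)
[[ 0.     0.92   0.392]
 [-0.     0.392 -0.92 ]
 [-1.     0.     0.   ]]
260 196
```

View pics/crop.png

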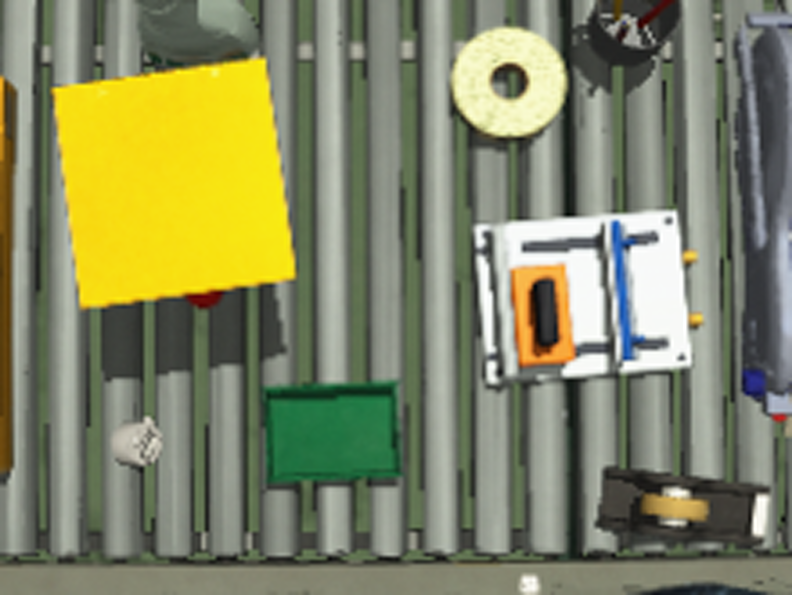

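The top crop shows the cover at about +8° yaw with the red knob just showing at (205,298). Station and block are at about +4°, the bin at about +2° centred on (333,432), and the guide is blue at (622,290). First I'll swing up and over towards the lever.

```bash
cat >> h.py <<'E'
def pose(psi,tilt):
    a=np.radians(psi-90);t=np.radians(tilt);p=np.radians(psi)
    return tool([np.sin(t)*np.cos(a),np.sin(t)*np.sin(a),-np.cos(t)],[np.cos(p),np.sin(p),0])
def wp(pos,psi,tilt):
    s=arm.sense(); d,r=go(pos,pose(psi,tilt),s); print('t',s['t'],'ee',s['ee_pos'],'F',s['force'],'w',s['gripper_width'],'q',s['joint_pos']);print('SHIFT',d,'TURN',r)
E
cat > wp.py <<'E'
import sys;from h import *
a=[float(v) for v in sys.argv[1:]];wp(a[:3],a[3],a[4])
E
python3 wp.py .38 -.33 .38 -26 0
```

```text
t 1.4 ee [ 0.2254 -0.529   0.2423] F [-0.0963  0.2502 -0.4441] w 0.08529512119206689 q [-1.3743  0.1808  1.607   0.      1.3538 -0.2063]
SHIFT [-0.1377  0.2202 -0.1225] TURN [-40.9223   0.0007  -0.0007]
```

```bash
R='x'; python3 -m handwheel '[[[-0.138,0.22,-0.122],[-41,0,0],0.65],[[-0.138,0.22,-0.122],[-41,0,0],0.65],[[-0.138,0.22,-0.122],[-41,0,0],0.65],[[-0.138,0.22,-0.122],[-41,0,0],0.65],[[-0.138,0.22,-0.122],[-41,0,0],0.65]]'; python3 wp.py .47 -.06 .38 15 0
```

```text
t: 2.02
ee_pos: [0.3815, -0.3287, 0.3825]
orientation: [0.69, 0.157, 0.689, -0.158]
force: [0.4, -0.5, 0.6]
gripper_width: 0.0556
t 2.025 ee [ 0.3815 -0.3287  0.3825] F [ 0.4029 -0.4718  0.6133] w 0.05556592694315164 q [-0.9476 -0.0671  1.5889  0.0004  1.6169 -0.4988]
SHIFT [ 0.0021  0.2805 -0.0369] TURN [-40.7151   0.1286   0.1143]
```

```bash
python3 -m handwheel '[[[0.002,0.28,-0.037],[-41,0,0],0.65],[[0.002,0.28,-0.037],[-41,0,0],0.65],[[0.002,0.28,-0.037],[-41,0,0],0.65],[[0.002,0.28,-0.037],[-41,0,0],0.65],[[0.002,0.28,-0.037],[-41,0,0],0.65]]'; python3 wp.py .45 .20 .36 57 19
```

```text
t: 2.65
ee_pos: [0.47, -0.0576, 0.3804]
orientation: [0.702, -0.096, 0.7, 0.095]
force: [-0.5, 0.0, 0.3]
gripper_width: 0.0556
t 2.65 ee [ 0.47   -0.0576  0.3804] F [-0.4812  0.0023  0.3124] w 0.05560362987253994 q [-0.3729 -0.1387  1.6583 -0.0008  1.6186 -0.6439]
SHIFT [0.0199 0.2536 0.0497] TURN [-41.0915  -6.8069 -17.9675]
```

```bash
python3 -m handwheel '[[[0.02,0.254,0.05],[-41,-6.8,-18],0.65],[[0.02,0.254,0.05],[-41,-6.8,-18],0.65],[[0.02,0.254,0.05],[-41,-6.8,-18],0.65],[[0.02,0.254,0.05],[-41,-6.8,-18],0.65],[[0.02,0.254,0.05],[-41,-6.8,-18],0.65]]'; python3 wp.py .445 .391 .262 98 38
```

```text
t: 3.28
ee_pos: [0.4483, 0.2046, 0.3594]
orientation: [0.668, -0.438, 0.555, 0.233]
force: [0.5, -0.5, 0.3]
gripper_width: 0.0555
t 3.275 ee [0.4483 0.2046 0.3594] F [ 0.456  -0.5251  0.3034] w 0.05548494886929231 q [ 0.3512 -0.1898  1.7757 -0.2687  1.3575 -0.6207]
SHIFT [0.0584 0.1291 0.1554] TURN [-35.7735 -19.4605 -18.1763]
```

```bash
python3 -m handwheel '[[[0.058,0.129,0.155],[-36,-19.5,-18],0.65],[[0.058,0.129,0.155],[-36,-19.5,-18],0.65],[[0.058,0.129,0.155],[-36,-19.5,-18],0.65],[[0.058,0.129,0.155],[-36,-19.5,-18],0.65],[[0.058,0.129,0.155],[-36,-19.5,-18],0.65]]'; python3 - <<'E'
from h import *
s=arm.sense(); w=snapshot("wrist"); save(w,"w1.png"); a=snapshot("scene"); save(a,"s1.png")
for n,im in(("w",w),("s",a)):
    for k in("lever_knob","lever_pivot","cover_edge"):
        for q in pinpoint(im,k)[:2]: print(n,k,round(q['conf'],2),tw(q['point'],im,s))
E
python3 wp.py .541 .405 .138 98 38
```

```text
t: 3.9
ee_pos: [0.4437, 0.3898, 0.2601]
orientation: [-0.61, 0.656, -0.266, -0.357]
force: [0.2, -0.3, 0.3]
gripper_width: 0.0557
w lever_knob 0.63 [0.539  0.4027 0.1462]
w lever_pivot 0.98 [0.6047 0.4153 0.0507]
w cover_edge 0.96 [0.5246 0.406  0.2534]
s lever_knob 0.66 [0.5392 0.4071 0.1415]
s lever_pivot 0.76 [0.6084 0.4172 0.0524]
s lever_pivot 0.4 [0.4163 0.2943 0.0014]
s cover_edge 0.77 [0.5278 0.4064 0.2516]
t 4.3 ee [0.4457 0.3903 0.2636] F [ 0.7709 -0.3211  0.6738] w 0.05536876900030971 q [ 0.6853 -0.0704  1.9631 -0.4988  0.7249 -0.7378]
SHIFT [0.1583 0.001  0.001 ] TURN [ 0.0495  0.1007 -0.1131]
```

View pics/w1.png

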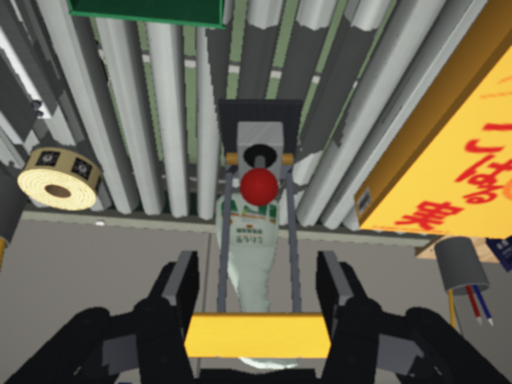

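Wrist view: the red knob at (259,187) is centred between the fingers, with the cover edge at (257,335). I'll slide in along the lever.

```bash
python3 -m handwheel '[[[0.05,0,0],[0,0,0],0.65],[[0.09,0,0],[0,0,0],0.65],[[0.125,0.001,0.001],[0,0,0],0.65],[[0.15,0.001,0.001],[0,0,0],0.65],[[0.165,0.001,0.001],[0,0,0],0.65]]'; python3 - <<'E'
from h import *
w=snapshot("wrist"); save(w,"w2.png")
E
python3 wp.py .547 .405 .134 98 38
```

```text
t: 4.92
ee_pos: [0.5458, 0.4052, 0.1317]
orientation: [-0.612, 0.655, -0.266, -0.355]
force: [-1.1, -0.2, 0.3]
gripper_width: 0.0559
t 4.975 ee [0.546  0.4048 0.1307] F [ 0.5751 -0.7835 -0.0754] w 0.05559420597966505 q [ 0.5839  0.2992  1.8637 -0.649   0.4506 -0.612 ]
SHIFT [-0.002  -0.0029  0.    ] TURN [ 0.0091  0.0084 -0.2165]
```

View pics/w2.png

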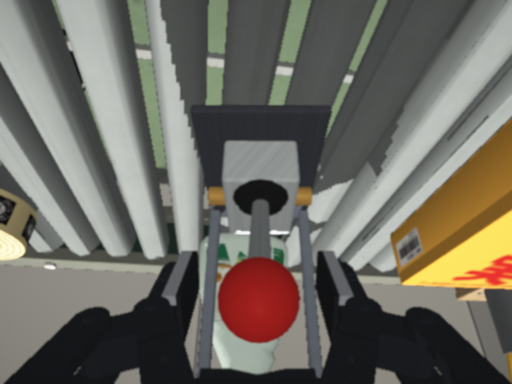

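```bash
python3 -m handwheel '[[[0,0,0.015],[0,0,0],0.65],[[0.001,-0.002,0.03],[0,0,0],0.65],[[0.003,-0.002,0.045],[0,0,0],0.65],[[0.005,-0.002,0.057],[0,0,0],0.65],[[0.005,-0.002,0.06],[0,0,0],0.65]]'; python3 -m handwheel '[[[0,0,0.001],[0,0,0],0.65],[[0,0,0.001],[0,0,0],0.65],[[0,0,0.001],[0,0,0],0.65],[[0,0,0.001],[0,0,0],0.65]]';python3 - <<'E'
from h import *
s=arm.sense();print(s['ee_pos'],s['force'])
w=snapshot("wrist"); a=snapshot("top"); 
for n,im,k in(("w",w,"lever_knob"),("t",a,"guide_face"),("t",a,"station"),("t",a,"block_grip")):
        for q in pinpoint(im,k)[:1]: print(n,k,round(q['conf'],2),tw(q['point'],im,s))
E
```

```text
t: 5.6
ee_pos: [0.5419, 0.4636, 0.1282]
orientation: [-0.61, 0.656, -0.268, -0.354]
force: [2.6, -14.6, 1.4]
gripper_width: 0.0555
t: 6.1
ee_pos: [0.542, 0.4623, 0.1283]
orientation: [-0.609, 0.657, -0.27, -0.352]
force: [3.4, -12.9, 1.8]
gripper_width: 0.0552
[0.542  0.4623 0.1283] [  3.4369 -12.8903   1.8489]
w lever_knob 0.98 [0.5358 0.4491 0.1389]
t guide_face 0.77 [0.5364 0.0607 0.0513]
t station 0.73 [ 0.5311  0.0696 -0.0006]
t block_grip 0.65 [0.5103 0.109  0.104 ]
```

```bash
python3 -m handwheel '[[[0.002,0,0.007],[0,0,0],0.65],[[0.002,0,0.007],[0,0,0],0.65],[[0.002,0,0.007],[0,0,0],0.65],[[0.002,0,0.007],[0,0,0],0.65],[[0.002,0,0.007],[0,0,0],0.65]]'; for i in 1 2 3; do python3 -m handwheel '[[[0,0,0.001],[0,0,0],0.65],[[0,0,0.001],[0,0,0],0.65],[[0,0,0.001],[0,0,0],0.65],[[0,0,0.001],[0,0,0],0.65],[[0,0,0.001],[0,0,0],0.65]]'; done;python3 - <<'E'
from h import *
s=arm.sense();print(s['ee_pos'],s['force'])
a=snapshot("top"); b=snapshot("scene")
for n,im,k in(("t",a,"guide_face"),("s",b,"guide_face"),("t",a,"block_grip")):
        for q in pinpoint(im,k)[:1]: print(n,k,round(q['conf'],2),tw(q['point'],im,s))
E
```

```text
t: 7.02
ee_pos: [0.5423, 0.4671, 0.1272]
orientation: [-0.608, 0.658, -0.273, -0.35]
force: [1.5, -15.6, 3.1]
gripper_width: 0.0555
t: 7.65
ee_pos: [0.5423, 0.4658, 0.1273]
orientation: [-0.607, 0.659, -0.275, -0.349]
force: [2.8, -13.5, 1.3]
gripper_width: 0.0554
t: 8.28
ee_pos: [0.5423, 0.4645, 0.1274]
orientation: [-0.606, 0.66, -0.277, -0.347]
force: [2.8, -12.8, 0.4]
gripper_width: 0.0556
t: 8.9
ee_pos: [0.5424, 0.4632, 0.1275]
orientation: [-0.605, 0.661, -0.28, -0.346]
force: [4.3, -13.0, -0.1]
gripper_width: 0.0555
[0.5424 0.4632 0.1275] [  4.3326 -12.9825  -0.0687]
t guide_face 0.67 [0.5304 0.0872 0.0483]
t block_grip 0.57 [0.5158 0.1116 0.1043]
```

```bash
for i in 1 2 3 4 5; do python3 -m handwheel '[[[0,0,0.003],[0,0,0],0.65],[[0,0,0.003],[0,0,0],0.65],[[0,0,0.003],[0,0,0],0.65],[[0,0,0.003],[0,0,0],0.65],[[0,0,0.003],[0,0,0],0.65]]'|grep -E 'pos|force'; done;python3 - <<'E'
from h import *
s=arm.sense()
a=snapshot("top"); b=snapshot("scene")
for n,im,k in(("t",a,"guide_face"),("s",b,"guide_face"),("t",a,"block_grip"),("t",a,"setting_block")):
        for q in pinpoint(im,k)[:1]: print(n,k,round(q['conf'],2),tw(q['point'],im,s))
c=[]
for im in(a,b):
    u,v=proj([.53,.09,.05],im).astype(int);c.append(cv2.resize(im['color'][v-40:v+40,u-45:u+45],(396,352),interpolation=2))
cv2.imwrite('pics/g.png',np.hstack(c)[:,:,::-1])
E
```

```text
ee_pos: [0.5424, 0.4636, 0.1273]
force: [6.4, -13.7, -1.0]
ee_pos: [0.5424, 0.464, 0.1271]
force: [5.7, -14.0, -2.8]
ee_pos: [0.5425, 0.4642, 0.1268]
force: [6.7, -13.7, -1.6]
ee_pos: [0.5426, 0.4645, 0.1266]
force: [6.3, -14.1, -1.2]
ee_pos: [0.5428, 0.4647, 0.1264]
force: [6.7, -14.7, -1.8]
t guide_face 0.62 [0.5285 0.0863 0.0517]
s guide_face 0.48 [0.6109 0.4165 0.0534]
t block_grip 0.63 [0.5165 0.1089 0.1065]
t setting_block 0.76 [0.514  0.1136 0.0273]
```

View pics/g.png

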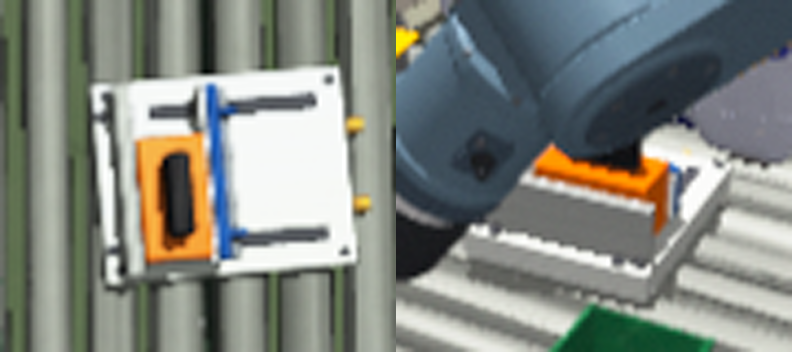

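The guide has closed on the block: in the top crop the white face touches the orange side at (210,200), and it hasn't moved over the last 3 s. I'll let the lever back to centre.

```bash
python3 wp.py .546 .4045 .131 98 38
```

```text
t 12.575 ee [0.5428 0.4647 0.1264] F [  5.9201 -14.0586  -1.7355] w 0.055404721346892415 q [ 0.7068  0.4156  1.7059 -0.7165  0.6162 -0.4711]
SHIFT [-0.0026  0.0015 -0.0604] TURN [ 0.1236 -3.9544 -1.164 ]
```

```bash
python3 -m handwheel '[[[0,0,-0.015],[0,-1,0],0.65],[[-0.001,0,-0.03],[0,-2,-0.5],0.65],[[-0.002,0.001,-0.045],[0,-3,-1],0.65],[[-0.003,0.001,-0.056],[0,-4,-1],0.65],[[-0.003,0.001,-0.059],[0,-4,-1],0.65]]';  python3 - <<'E'
from h import *
s=arm.sense();w=snapshot("wrist")
for q in pinpoint(w,"lever_knob")[:1]: print(q['conf'],tw(q['point'],w,s))
E
python3 wp.py .446 .390 .263 98 38
```

```text
t: 13.2
ee_pos: [0.5462, 0.4068, 0.133]
orientation: [-0.612, 0.656, -0.264, -0.355]
force: [-0.4, -0.2, -0.2]
gripper_width: 0.0555
t 13.3 ee [0.5462 0.407  0.1327] F [-0.3219 -0.1334 -0.472 ] w 0.05560479105198499 q [ 0.5869  0.2984  1.8609 -0.6493  0.4523 -0.612 ]
SHIFT [-0.1653  0.     -0.0026] TURN [ 0.1096  0.0981 -0.0757]
```

```bash
python3 -m handwheel '[[[-0.02,0,-0.002],[0,0,0],0.65],[[-0.05,0,-0.002],[0,0,0],0.65],[[-0.09,0,-0.002],[0,0,0],0.65],[[-0.14,0,-0.002],[0,0,0],0.65],[[-0.175,0,-0.002],[0,0,0],0.65]]'; python3 - <<'E'
from h import *
s=arm.sense();w=snapshot("wrist");a=snapshot("top")
for im,k in((w,"lever_knob"),(a,"guide_face"),(a,"block_grip"),(a,"setting_block")):
    for q in pinpoint(im,k)[:1]: print(k,q['conf'],tw(q['point'],im,s))
m=masks_of(a,"setting_block")[0]['region'].astype(np.uint8);c=max(cv2.findContours(m,0,2)[0],key=cv2.contourArea)[:,0]
print(cv2.minAreaRect((np.array([ray(p,a,.08)[:2] for p in c])*1000).astype(np.float32)))
E
python3 wp.py .46 .22 .34 70 0
```

```text
t: 13.92
ee_pos: [0.439, 0.391, 0.2733]
orientation: [-0.612, 0.656, -0.263, -0.355]
force: [1.1, 0.2, -0.3]
gripper_width: 0.056
lever_knob 0.78 [0.5362 0.4085 0.1433]
guide_face 0.73 [0.5317 0.0874 0.0519]
block_grip 0.93 [0.5123 0.1085 0.1081]
setting_block 0.6 [0.5138 0.1121 0.0264]
((516.6193237304688, 114.75230407714844), (89.74334716796875, 45.97282409667969), 2.7378551959991455)
t 14.275 ee [0.44   0.3895 0.269 ] F [-1.0645  0.4339  0.4739] w 0.055261738785708864 q [ 0.6927 -0.0859  1.9652 -0.496   0.742  -0.7401]
SHIFT [-0.0585 -0.0401 -0.1708] TURN [27.1152  9.2164 37.0477]
```

Lever is back at centre (knob y 0.4085 against pivot-line 0.404) and the guide is holding its position. Next I'll move over the block.

```bash
python3 -m handwheel '[[[-0.058,-0.04,-0.171],[27,9.2,37],0.65],[[-0.058,-0.04,-0.171],[27,9.2,37],0.65],[[-0.058,-0.04,-0.171],[27,9.2,37],0.65],[[-0.058,-0.04,-0.171],[27,9.2,37],0.65],[[-0.058,-0.04,-0.171],[27,9.2,37],0.65]]';python3 wp.py .513 .112 .25 94 0
```

```text
t: 14.9
ee_pos: [0.4622, 0.218, 0.3386]
orientation: [0.579, -0.404, 0.581, 0.405]
force: [0.2, 0.3, -0.3]
gripper_width: 0.0557
t 14.9 ee [0.4622 0.218  0.3386] F [ 0.1693  0.2583 -0.3265] w 0.05567026217973006 q [ 0.2081 -0.0287  1.6373 -0.0001  1.5365 -1.0091]
SHIFT [ 0.0885 -0.0846 -0.0816] TURN [-24.2595  -0.076   -0.1913]
```

```bash
python3 -m handwheel '[[[0.088,-0.085,-0.082],[-24,0,0],0.65],[[0.088,-0.085,-0.082],[-24,0,0],0.65],[[0.088,-0.085,-0.082],[-24,0,0],0.65],[[0.088,-0.085,-0.082],[-24,0,0],0.65]]';python3 - <<'E'
from h import *
s=arm.sense();w=snapshot("wrist");save(w,"w3.png")
for k in("block_grip","setting_block","station","guide_face","green_bin"):
    for q in pinpoint(w,k)[:1]: print(k,q['conf'],tw(q['point'],w,s))
H=np.array(w['hand_eye']);C=rot(s['orientation']);Rc=C@H[:3,:3];tc=C@H[:3,3]+s['ee_pos'];w['R']=Rc.T;w['t']=-Rc.T@tc
def rect(k,z,f=None):
    m=masks_of(w,k)[0]['region'].astype(np.uint8)
    if f is not None: m&=f
    c=max(cv2.findContours(m,0,2)[0],key=cv2.contourArea)[:,0]
    print(k,cv2.minAreaRect((np.array([ray(p,w,z)[:2] for p in c])*1000).astype(np.float32)))
hsv=cv2.cvtColor(w['color'],cv2.COLOR_RGB2HSV)
dark=(w['color'].max(2)<60).astype(np.uint8)
rect("setting_block",.08);rect("block_grip",.125,dark);rect("station",.025)
E
```

```text
t: 15.4
ee_pos: [0.5127, 0.1096, 0.2473]
orientation: [0.482, -0.513, 0.487, 0.517]
force: [-0.4, 1.1, -0.2]
gripper_width: 0.0555
block_grip 0.76 [0.5142 0.1145 0.1092]
setting_block 0.8 [0.5194 0.1131 0.0217]
station 0.6 [ 0.5385  0.0725 -0.0008]
guide_face 0.81 [0.5343 0.0891 0.0494]
green_bin 0.58 [ 0.4133  0.2976 -0.0014]
setting_block ((414.1432189941406, 271.1348571777344), (80.70574188232422, 122.50405883789062), 2.6375792026519775)
block_grip ((511.09228515625, 111.9898681640625), (64.31932067871094, 16.06995391845703), 3.096689462661743)
station ((544.81787109375, 64.73108673095703), (169.0348663330078, 201.46759033203125), 4.07429838180542)
```

View pics/w3.png

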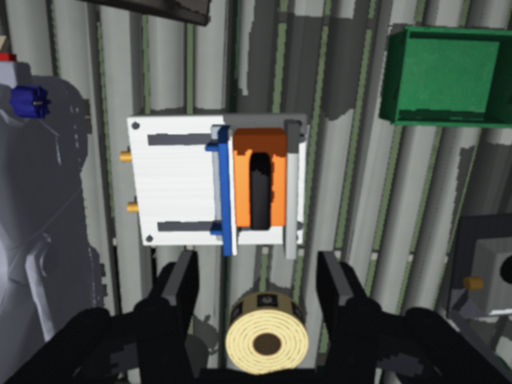

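Wrist view: the handle at (260,190) lies between the blue guide and the fence, and the bin is at the upper right (450,75). I'll descend with the fingers straddling the handle, then check centring before closing.

```bash
python3 wp.py .513 .1125 .1 93.6 0
```

```text
t 15.85 ee [0.5132 0.1122 0.2512] F [0.3727 0.1402 0.0309] w 0.05527754416468717 q [-0.0105  0.0633  1.7192 -0.0009  1.3615 -1.6473]
SHIFT [ 0.1512 -0.0001  0.0005] TURN [ 0.1944 -0.0417 -0.1366]
```

```bash
python3 -m handwheel '[[[0.05,0,0],[0,0,0],0.65],[[0.09,0,0],[0,0,0],0.65],[[0.125,0,0],[0,0,0],0.65],[[0.145,0,0],[0,0,0],0.65],[[0.151,0,0],[0,0,0],0.65]]'; python3 -m handwheel '[[[0,0,0],[0,0,0],0.65],[[0,0,0],[0,0,0],0.65]]'; python3 - <<'E'
from h import *
s=arm.sense();print(s['ee_pos'],s['force']);w=snapshot("wrist");save(w,"w4.png")
for k in("block_grip","setting_block"):
    for q in pinpoint(w,k)[:1]: print(k,q['conf'],tw(q['point'],w,s),np.array(w['hand_eye'])[:3,:3]@q['point']+np.array(w['hand_eye'])[:3,3])
E
```

```text
t: 16.48
ee_pos: [0.512, 0.1123, 0.099]
orientation: [0.482, -0.515, 0.484, 0.517]
force: [0.2, -0.1, 0.3]
gripper_width: 0.0553
t: 16.73
ee_pos: [0.5128, 0.1124, 0.1001]
orientation: [0.482, -0.516, 0.484, 0.517]
force: [-0.1, -0.5, 0.2]
gripper_width: 0.0553
[0.5128 0.1124 0.1001] [-0.0699 -0.4809  0.2432]
block_grip 0.87 [0.5114 0.113  0.1077] [-0.0076  0.0014  0.0006]
setting_block 0.97 [0.5191 0.1109 0.0206] [ 0.0795 -0.0064 -0.0019]
```

View pics/w4.png

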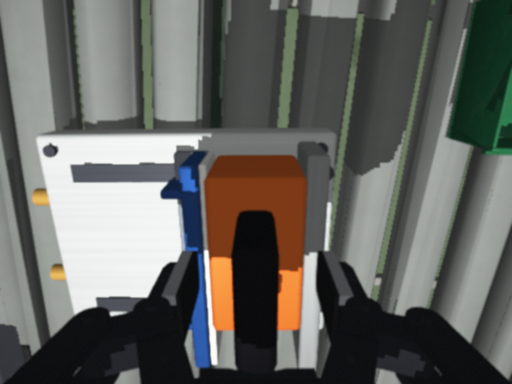

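Wrist view: the handle (columns 234–278) is centred between the fingers (198 and 316, midpoint 257). I'll close gently.

```bash
python3 -m handwheel '[[[0,0,0],[0,0,0],0.4],[[0,0,0],[0,0,0],0.3],[[0,0,0],[0,0,0],0.25],[[0,0,0],[0,0,0],0.1],[[0,0,0],[0,0,0],0.1]]' 20;  python3 -m handwheel '[[[0,0,0],[0,0,0],0.05],[[0,0,0],[0,0,0],0.0],[[0,0,0],[0,0,0],0]]' 45; python3 wp.py .513 .1125 .22 93.6 0
```

```text
t: 17.5
ee_pos: [0.5126, 0.1123, 0.1]
orientation: [0.482, -0.516, 0.484, 0.517]
force: [-0.4, -0.9, 0.4]
gripper_width: 0.0176
t: 17.88
ee_pos: [0.5126, 0.1123, 0.1]
orientation: [0.482, -0.516, 0.484, 0.517]
force: [0.7, 0.0, 1.4]
gripper_width: 0.0176
t 17.875 ee [0.5126 0.1123 0.1   ] F [0.6922 0.0363 1.4386] w 0.017598736067870796 q [-0.0102  0.2502  1.8411 -0.0011  1.0531 -1.6471]
SHIFT [-0.12   -0.      0.0001] TURN [ 0.2214 -0.0449 -0.1666]
```

```bash
python3 -m handwheel '[[[-0.01,0,0],[0,0,0],0],[[-0.025,0,0],[0,0,0],0],[[-0.05,0,0],[0,0,0],0],[[-0.09,0,0],[0,0,0],0],[[-0.12,0,0],[0,0,0],0]]'; python3 - <<'E'
from h import *
s=arm.sense();w=snapshot("wrist");save(w,"w5.png");a=snapshot("top");
for im,k in((w,"setting_block"),(a,"guide_face"),(w,"guide_face"),(w,"green_bin"),(a,"green_bin")):
    for q in pinpoint(im,k)[:1]: print(k,q['conf'],tw(q['point'],im,s))
m=masks_of(a,"green_bin")[0]['region'].astype(np.uint8);c=max(cv2.findContours(m,0,2)[0],key=cv2.contourArea)[:,0]
r=cv2.minAreaRect((np.array([ray(p,a,.048)[:2] for p in c])*1000).astype(np.float32));print(r,m.sum())
E
python3 wp.py .46 .22 .235 45 0
```

```text
t: 18.5
ee_pos: [0.5134, 0.1125, 0.2226]
orientation: [0.483, -0.516, 0.483, 0.516]
force: [-0.6, 0.4, -3.8]
gripper_width: 0.0178
setting_block 0.83 [0.516  0.1141 0.1411]
green_bin 0.65 [ 0.4134  0.298  -0.0019]
green_bin 0.9 [ 0.412   0.3024 -0.0006]
((411.8139343261719, 299.06182861328125), (89.51899719238281, 121.92048645019531), 2.5633609294891357) 1031
t 18.9 ee [0.5119 0.1124 0.2182] F [ 0.1978  0.1671 -4.0157] w 0.017770738819432745 q [-0.01    0.0946  1.7544 -0.001   1.2987 -1.6471]
SHIFT [-0.0166  0.0447  0.1108] TURN [48.8171 -0.1783 -0.3191]
```

```bash
python3 -m handwheel '[[[-0.017,0.045,0.111],[49,0,0],0],[[-0.017,0.045,0.111],[49,0,0],0],[[-0.017,0.045,0.111],[49,0,0],0],[[-0.017,0.045,0.111],[49,0,0],0],[[-0.017,0.045,0.111],[49,0,0],0]]';python3 wp.py .413 .301 .2 2.5 0
```

```text
t: 19.52
ee_pos: [0.4589, 0.2204, 0.2342]
orientation: [0.651, -0.267, 0.657, 0.269]
force: [-0.2, 0.2, -4.4]
gripper_width: 0.0176
t 19.525 ee [0.4589 0.2204 0.2342] F [-0.2141  0.1554 -4.3661] w 0.01764094411066787 q [ 0.2139  0.0457  1.7729  0.0004  1.3314 -0.564 ]
SHIFT [0.0344 0.0895 0.0241] TURN [42.064  -0.478  -0.1195]
```

```bash
python3 -m handwheel '[[[0.01,0.09,0.024],[42,-0.5,-0.1],0],[[0.01,0.09,0.024],[42,-0.5,-0.1],0],[[0.02,0.09,0.024],[42,-0.5,-0.1],0],[[0.034,0.09,0.024],[42,-0.5,-0.1],0],[[0.034,0.09,0.024],[42,-0.5,-0.1],0]]';python3 - <<'E'
from h import *
s=arm.sense();w=snapshot("wrist");save(w,"w6.png");a=snapshot("top");b=snapshot("scene");
for n,im,k in(("w",w,"setting_block"),("s",b,"setting_block"),("t",a,"guide_face"),("s",b,"guide_face"),("w",w,"green_bin"),("s",b,"green_bin")):
    for q in pinpoint(im,k)[:1]: print(n,k,q['conf'],tw(q['point'],im,s))
cv2.imwrite('pics/wb.png',np.hstack([cv2.resize(w['color'],(400,300)),cv2.resize(b['color'][130:322,130:386],(400,300),interpolation=2)])[:,:,::-1])
E
python3 wp.py .413 .301 .082 2.5 0
```

```text
t: 20.15
ee_pos: [0.4111, 0.3008, 0.1983]
orientation: [0.705, -0.017, 0.708, 0.016]
force: [0.1, -0.5, -3.2]
gripper_width: 0.0176
w setting_block 0.63 [0.4114 0.2965 0.1182]
s setting_block 0.78 [0.4148 0.2961 0.1242]
t guide_face 0.74 [0.5335 0.0885 0.0526]
s guide_face 0.68 [0.5311 0.0917 0.0507]
w green_bin 0.65 [ 0.4156  0.2964 -0.0041]
s green_bin 0.76 [0.4139 0.2951 0.0052]
t 20.6 ee [0.4128 0.3013 0.2008] F [ 0.213   0.1    -4.0604] w 0.017570603855695144 q [0.3977 0.0793 1.8083 0.0004 1.253  0.3523]
SHIFT [ 0.1188 -0.0004  0.0001] TURN [ 0.0968  0.0477 -0.0379]
```

View pics/wb.png

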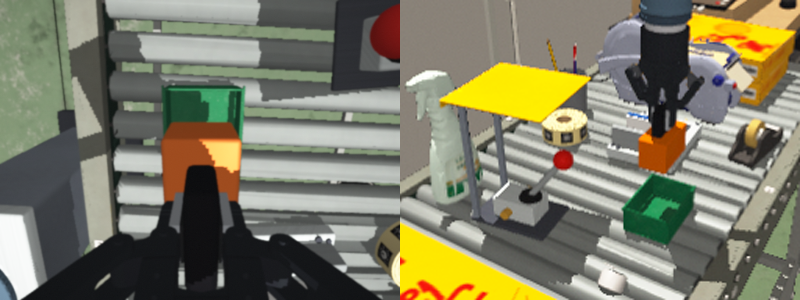

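Scene crop: the block is held upright above the bin, and the block and bin estimates agree within about 2 mm. Lowering.

```bash
python3 -m handwheel '[[[0.04,0,0],[0,0,0],0],[[0.075,0,0],[0,0,0],0],[[0.1,0,0],[0,0,0],0],[[0.115,0,0],[0,0,0],0],[[0.12,0,0],[0,0,0],0]]';python3 -m handwheel '[[[0.001,0,0],[0,0,0],0],[[0.001,0,0],[0,0,0],0]]';python3 wp.py .413 .301 .077 2.5 0
```

```text
t: 21.22
ee_pos: [0.4128, 0.3013, 0.0803]
orientation: [0.707, -0.016, 0.707, 0.016]
force: [-0.9, 1.0, -4.3]
gripper_width: 0.0173
t: 21.48
ee_pos: [0.4135, 0.3016, 0.0802]
orientation: [0.707, -0.016, 0.706, 0.016]
force: [0.5, -0.1, -3.9]
gripper_width: 0.0174
t 21.475 ee [0.4135 0.3016 0.0802] F [ 0.5002 -0.0531 -3.8708] w 0.017356779659568555 q [0.3977 0.2543 1.886  0.0004 0.9995 0.352 ]
SHIFT [ 0.0032 -0.0006 -0.0005] TURN [ 0.1075  0.0938 -0.0564]
```

```bash
python3 -m handwheel '[[[0.002,0,0],[0,0,0],0],[[0.0035,0,0],[0,0,0],0],[[0.0035,0,0],[0,0,0],0]]';python3 wp.py .413 .301 .077 2.5 0
```

```text
t: 21.85
ee_pos: [0.4141, 0.3017, 0.0776]
orientation: [0.708, -0.016, 0.706, 0.017]
force: [-1.1, -2.2, 3.6]
gripper_width: 0.0173
t 21.85 ee [0.4141 0.3017 0.0776] F [-1.0643 -2.2127  3.6244] w 0.017285902816158532 q [0.3976 0.2593 1.8863 0.0002 0.9929 0.352 ]
SHIFT [ 0.0006 -0.0007 -0.0012] TURN [ 0.1091  0.1655 -0.071 ]
```

Contact (weight carried, +3.6 N). Release, then rise.

```bash
python3 -m handwheel '[[[0,0,0],[0,0,0],0.3],[[0,0,0],[0,0,0],0.5],[[0,0,0],[0,0,0],0.55],[[0,0,0],[0,0,0],0.55],[[0,0,0],[0,0,0],0.55]]' 20; python3 -m handwheel '[[[-0.02,0,0],[0,0,0],0.55],[[-0.06,0,0],[0,0,0],0.55],[[-0.12,0,0],[0,0,0],0.55],[[-0.18,0,0],[0,0,0],0.55],[[-0.2,0,0],[0,0,0],0.55]]';  python3 -m handwheel '[[[0,-0.06,0],[0,0,0],0.55],[[0,-0.12,0],[0,0,0],0.55],[[0,-0.18,0],[0,0,0],0.55],[[0,-0.24,0],[0,0,0],0.55],[[0,-0.25,0],[0,0,0],0.55]]'; python3 - <<'E'
from h import *
s=arm.sense();a=snapshot("top");b=snapshot("scene");
for n,im in(("t",a),("s",b)):
  for k in("setting_block","guide_face","green_bin","lever_knob","label_roll","tally_counter"):
    for q in pinpoint(im,k)[:1]: print(n,k,round(q['conf'],2),tw(q['point'],im,s))
u,v=proj([.47,.25,.05],a).astype(int)
cv2.imwrite('pics/fin.png',np.hstack([cv2.resize(a['color'][v-72:v+72,u-96:u+96],(400,300),interpolation=2),cv2.resize(b['color'][130:322,130:386],(400,300),interpolation=2)])[:,:,::-1])
E
```

```text
t: 22.48
ee_pos: [0.4141, 0.3017, 0.0775]
orientation: [0.708, -0.016, 0.706, 0.017]
force: [0.6, -0.8, 0.2]
gripper_width: 0.0471
t: 23.1
ee_pos: [0.4152, 0.3022, 0.2823]
orientation: [0.71, -0.015, 0.703, 0.018]
force: [0.1, 0.4, -1.0]
gripper_width: 0.0466
t: 23.72
ee_pos: [0.4267, 0.0495, 0.2814]
orientation: [0.71, -0.013, 0.703, 0.015]
force: [-0.3, 0.5, -0.1]
gripper_width: 0.0469
t setting_block 0.97 [0.4131 0.2955 0.0026]
t guide_face 0.62 [0.5347 0.089  0.0499]
t green_bin 0.76 [0.4114 0.3018 0.0012]
t lever_knob 0.59 [0.5325 0.4078 0.1472]
t label_roll 0.81 [0.7368 0.1327 0.0021]
t tally_counter 0.74 [ 0.5321  0.0692 -0.0004]
s setting_block 0.84 [0.4129 0.3007 0.0001]
s guide_face 0.92 [0.5304 0.0854 0.0481]
s lever_knob 0.52 [0.5382 0.4121 0.1421]
s label_roll 0.7 [ 0.738   0.1348 -0.0011]
s tally_counter 0.68 [ 0.4025  0.4926 -0.0075]
```

View pics/fin.png

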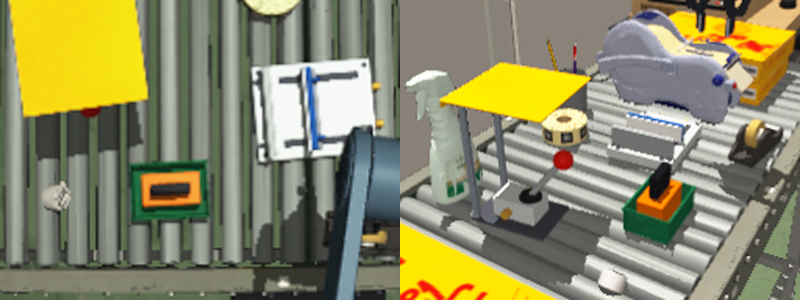

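The block stands upright in the bin (170,188 in the top crop) and the guide stays at the set width. Bystanders and lever look untouched.

```bash
python3 -c "
from rig import arm; print(arm.hand_in(), arm.sense()['t'])"
```

```text
the job is handed in; nothing more can be done
the job is handed in; nothing more can be done
```

The job is done and handed in at about 24 s of the 69 s allowed; the hand-in reports no verdict.

- **Lever and guide:** I pushed the lever left with a 38° tilted gripper and held it until the guide had closed on the block and stopped moving. I then let the lever spring back to centre. Afterwards I lifted the block straight up by its handle and stood it in the bin.
- **Final position checks:** The guide face was at y ≈ 0.085–0.089 m, against 0.086–0.087 m when it closed, so it has not moved beyond measurement error. The block stands upright, handle up, on the bin floor at about (0.413, 0.298). The forces I read stayed below 20 N.
- **Checks that disagreed:**
  - The knob reads 4–8 mm left of its starting position. That is roughly the limit of the recentring tolerance and the camera error, and the guide is not creeping.
  - The last top picture gave a false position for the tally counter, on the station. The scene picture puts it within about 5 mm of where it started, and it looks untouched in both pictures.
  - The label roll reads within 3 mm of its starting position.

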